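# Bin the vacuum wheel that binds

## Robot

A 6-joint arm with a two-finger parallel gripper is mounted at the origin on the work surface. World frame = base frame: x ahead of the robot, y to its left, z up, the work surface at z = 0. Lengths are in m, angles in rad, forces in N, time in s.
With the tool pointing down it reaches from about 0.425 to 0.95 m from the base axis. Payload 3.5 kg.
Tool frame: the origin (TCP) lies midway between the tips of the shut fingers; the grasp point (between the pads) lies 19 mm behind it; z points along the fingers, y is the direction in which the jaws open and shut (so a half turn about z gives the same grasp; the last joint's range is limited). The gripper opens to 85 mm and grips with 20 to 120 N. Pads are 22 mm wide; open, the fingers measure 114 mm over their backs; the gripper's body (76 mm by 85 mm) begins 54 mm behind the grasp point. The pads swing forward as they close: fully open they stand 13 mm farther back than shut.
Start: joints at [-1.362, 0.286, 1.577, -0, 1.279, -0.15], TCP at [0.237, -0.632, 0.231] pointing down, gripper open.
Joint ranges: [-2.77, 2.77], [-0.9, 2.22], [0.21, 2.48], [-1.53, 4.67], [0.24, 2.81], [-2.84, 2.84]. Speed limits (rad/s): [2.79, 2.79, 3.14, 3.14, 3.14, 3.14].

## Interface

Orientations are given as a 3x3 rotation matrix whose columns are the frame's x, y, z axes.
In Python, from station import env gives the robot as it stands. The module is installed in compiled form; this text tells all that it offers.
- The arm moves only by the tool servo_tool, never from a script. Its argument "moves" is a list of rows, each an object with "xyz": the shift along the world's x, y, z as a fraction of full scale, a list of three; "dr": the turn, a rotation vector about the world's x, y, z as a fraction of full scale, a list of three; "grip": the closure, from -1 (fully open) to 1 (shut). In form: [{"xyz": [x, y, z], "dr": [ax, ay, az], "grip": grip}, ...]. A call has 1 to 20 rows; each row is the pose to reach, as a shift and turn from the pose commanded when the call began, turning the shorter way round; what a row does not reach only later rows make up. Full scale, the value 1, is 0.1 m for a shift and pi rad for a turn. A row lasts 1/8 s, in which the tool goes at most 62.5 mm and 10.7 degrees, less where a joint would pass 70% of its speed; a pose out of reach is approached as far as the arm can. A call with a number of a shift or a turn outside -1 to 1 is refused whole. A call with a gripper value outside its range is refused whole. The fingers move at their own pace and stop on an object; the grip force is fixed at half the most. Time passes only in rows, so rows that repeat a pose let the fingers close. It gives the time, the measured TCP pose, the force and the opening at its end, in the units of the state.
- env.state(): the state, without advancing time (a new reading comes with each control period).
- env.grab_frame(name): name is "scene" or "top" or "wrist"; returns (picture, depth): 400x640x3 uint8, blue, green, red; 400x640 float32, m along the optical axis (not along the pixel's ray), 0 where there is no reading.
- env.get_calibration(name): a dict with "vertical_fov" (degrees; the focal length in pixels is half the picture's height over the tangent of half this angle, whatever the lens; pixels are square), "cx", "cy" (the principal point, pixels), "rvec" (rotation vector, rad) and "tvec" (3), from world to camera coordinates, as OpenCV has them. Camera axes: x right, y down, z forward; pixel columns grow to the right and rows downward; lengths in m; the calibration is good to about 2 mm. A picture is of the moment at which its call begins: read the wrist's pose just before it. get_calibration takes no time and is no camera call; for the wrist camera it gives the pose at the moment of the call.
- env.close_job(): hands the job in, once; it reports no verdict.
The state is a dict: "time": time; "q": joint angles; "joint_vel": joint speeds; "joint_efforts": joint torques, N m; "eef_pos": TCP position; "tcp_rot": TCP orientation; "wrist_force": force on the tool from outside, world axes, zero at the start; "wrist_torque": the same for the moment, N m; "grip_width": opening from 0.0 (shut) to 1.0 (fully open).
Only numpy, scipy, OpenCV 4.12 (cv2) and the standard library are available. Lean on these libraries where they do the work, as an engineer would, in place of code of your own. Each camera call takes 0.05 s, during which the arm holds its last target. There are 200 camera calls.

## Task

Two drive-wheel units from the robot vacuum stand side by side in the test cradle on the mat: first give each wheel about a quarter turn on its axle and leave it turned, keeping both units in the cradle while you try them. One wheel turns freely, the other binds after a few degrees. Then lift the binding unit out and set it down upright on the floor of the square scrap tray without dropping it, and leave the good unit in its place in the cradle.

Things in the scene. Friction and masses are not known exactly. Their poses are not given: they have to be found in the camera images.
- unit_a: drive-wheel unit, 0.23 kg, axle upright: dark grey housing 64 x 64 x 30 mm high; above it a black wheel 56 mm across (32 to 54 mm above the underside); on the wheel, fixed to it, a round grey stub 26 mm across (54 to 84 mm up): grip it from above to turn the wheel or lift the unit. Origin: centre of the underside, z up. In either cradle pocket, square to it, which stops the housing turning. Either unit may bind.
- unit_b: drive-wheel unit, 0.23 kg, axle upright: dark grey housing 64 x 64 x 30 mm high; above it a black wheel 56 mm across (32 to 54 mm above the underside); on the wheel, fixed to it, a round grey stub 26 mm across (54 to 84 mm up): grip it from above to turn the wheel or lift the unit. Origin: centre of the underside, z up. In either cradle pocket, square to it, which stops the housing turning. Either unit may bind.
- wheel_a (a joint): angle (rad) of unit_a's wheel on its housing, anticlockwise from above positive; at the start within 0.05 of 0, where a black rib (13 x 9 mm) on the white rim points to the housing's +x. A good wheel turns freely either way past a full turn and stays where left. A binding one is stiff and jams 0.25 rad (14 degrees) either side of 0; fingers turned further slip round the stub.
- wheel_b (a joint): angle (rad) of unit_b's wheel on its housing, anticlockwise from above positive; at the start within 0.05 of 0, where a black rib (13 x 9 mm) on the white rim points to the housing's +x. A good wheel turns freely either way past a full turn and stays where left. A binding one is stiff and jams 0.25 rad (14 degrees) either side of 0; fingers turned further slip round the stub.
- cradle: fixed aluminium plate 100 (x) x 250 (y) x 8 mm with two square pockets centred 75 mm either side of its origin along its y; pocket walls stand 12 mm above the plate, inside 68 mm (2 mm play). A loose flat tyre (48 mm across, 12 mm high) lies between the pockets. Origin: centre of the underside, z up; the units stand 8 mm above it.
- scrap_tray: fixed empty open square scrap tray, grey plastic, 150 x 150 mm outside, walls 5 mm thick and 45 mm high, floor 5 mm thick; beside the cradle, left or right of it. Origin: centre of the underside, z up. (The white box with compartments and the round steel dish are not it.)

How it is judged:
By the outcome, as a careful person would: the job done as asked, in the order asked, and still so for the second after the job is handed in, with the robot touching nothing.
It also fails if it takes over 51 s, if anything falls off the work surface, if the arm or the gripper's body presses on something with over 40 N, if the wrist force passes 120 N, or if a joint passes its speed limit or range.

## Working session

There is one attempt and no reset: what is moved stays moved. The work goes in short steps, Python scripts to look and compute and a tool call to move; the robot and the scene stay as the last step left them, time stands still between calls to the robot, and variables do not carry over. Pictures are saved under pics/ and viewed, about 8 in all and at most 12, crops included, and the job is handed in when it is done.

Besides the shell and the picture viewer there is one more tool, called after ">>>" as name(argument=value, ...), one argument or row to a line, values as JSON. servo_tool: Moves the arm, as the interface text tells. Shift numbers are shares of 0.1 m and turn numbers shares of pi rad, none past 1 either way. Its arguments: {"type":"object","properties":{"moves":{"type":"array"}},"required":["moves"]}

```bash
mkdir -p pics
cat > h.py <<'E'
import numpy as np, cv2
from station import env
def cloud(name):
    c=env.get_calibration(name); im,d=env.grab_frame(name)
    f=im.shape[0]/2/np.tan(np.radians(c["vertical_fov"])/2)
    R=cv2.Rodrigues(np.array(c["rvec"],float))[0]; t=np.array(c["tvec"],float).ravel()
    v,u=np.mgrid[:im.shape[0],:im.shape[1]]
    P=np.stack([(u-c["cx"])/f*d,(v-c["cy"])/f*d,d],-1)
    W=(P-t)@R; W[d==0]=np.nan
    return im,d,W
E
python3 - <<'E'
from h import *
im,d,W=cloud("top"); np.save("top.npy",W)
cv2.imwrite("pics/top.png",im)
c=env.get_calibration("top");print(c)
im2,_,_=cloud("scene");cv2.imwrite("pics/scene.png",im2)
s=env.state();print(s["time"],s["eef_pos"],s["tcp_rot"],s["grip_width"])
E
```

```text
{'vertical_fov': 44.01758632709835, 'cx': 331.365795854963, 'cy': 203.00493209982602, 'rvec': array([ 2.15204167, -2.18738071,  0.10758759]), 'tvec': array([-3.07850130e-04,  5.14156531e-01,  8.86720423e-01])}
0.1 [ 0.23692805 -0.63141858  0.23005228] [[ 9.36323043e-01  3.51139514e-01 -4.47923332e-04]
 [ 3.51139651e-01 -9.36320709e-01  2.11551874e-03]
 [ 3.23442331e-04 -2.13809259e-03 -9.99997662e-01]] 0.996911258422549
```

View pics/top.png

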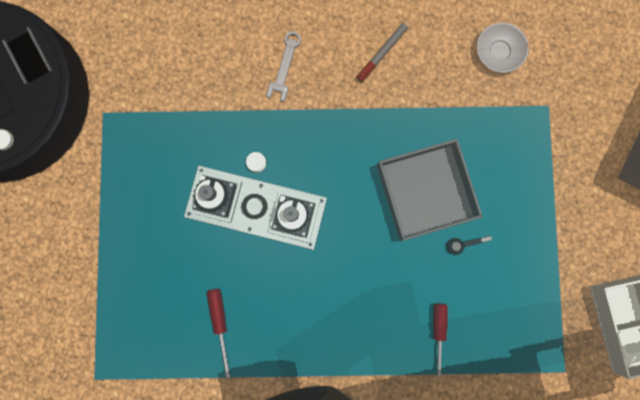

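The top view shows the units near pixels (212,193) and (292,215), with the tyre between them at (254,206). The tray is centred near (429,190).

Run:
```python
from h import *
W=np.load("top.npy")
im=cv2.imread("pics/top.png")
for u,v in [(212,193),(292,215),(254,206),(429,190),(256,161),(350,250)]: print((u,v),W[v,u].round(4))
for u,v in [(212,193),(292,215)]:
    w=W[v-28:v+29,u-28:u+29].reshape(-1,3)
    for lo,hi in [(.082,.1),(.05,.07)]:
        s=w[(w[:,2]>lo)&(w[:,2]<hi)]
        if len(s): print(u,lo,len(s),np.median(s[:,2]).round(4),(s[:,:2].min(0)+s[:,:2].max(0))/2,np.ptp(s[:,:2],axis=0), s.mean(0))
# cradle: white plate pixels
w=W.copy(); 
m=np.zeros(W.shape[:2],bool); m[160:252,180:330]=True
k=m&(im.min(2)>130)&(w[...,2]<.03)
p=W[k][:,:2].astype(np.float32); r=cv2.minAreaRect(p*1000); print("cradle",r)
m[:]=False; m[130:250,365:490]=True
k=m&(w[...,2]>.035)&(w[...,2]<.055)
p=W[k][:,:2].astype(np.float32); r=cv2.minAreaRect(p*1000); print("tray",r,len(p))
k=m&(w[...,2]>.0)&(w[...,2]<.012)&(im.std(2)<12)
print(np.median(W[k],0),k.sum())
crop=cv2.resize(im[155:255,175:335],None,fx=5,fy=5,interpolation=cv2.INTER_CUBIC);cv2.imwrite("pics/crop.png",crop)
```

```text
(212, 193) [0.5274 0.1944 0.0968]
(292, 215) [0.4876 0.0584 0.0971]
(254, 206) [0.5125 0.1366 0.0091]
(429, 190) [ 0.5372 -0.1926  0.0101]
(256, 161) [0.5959 0.1311 0.0202]
(350, 250) [ 0.4274 -0.0421  0.0033]
212 0.082 203 0.0959 [0.52893704 0.20620203] [0.02558614 0.02544919] [0.52867688 0.20492528 0.09499415]
212 0.05 627 0.0665 [0.52928359 0.20610727] [0.05964012 0.05965058] [0.52669324 0.20222437 0.06561326]
292 0.082 184 0.0962 [0.48952847 0.06120725] [0.02390048 0.02524774] [0.48974    0.06092958 0.09575335]
292 0.05 624 0.0668 [0.49296183 0.06126503] [0.06531522 0.05966056] [0.48858402 0.06060182 0.06631225]
cradle ((529.7835693359375, 130.21678161621094), (252.71791076660156, 139.83529663085938), 74.76911163330078)
tray ((534.0641479492188, -187.43051147460938), (150.06649780273438, 151.31072998046875), 15.328324317932129) 1193
[ 0.53461316 -0.19048261  0.00895415] 5184
```

View pics/scene.png

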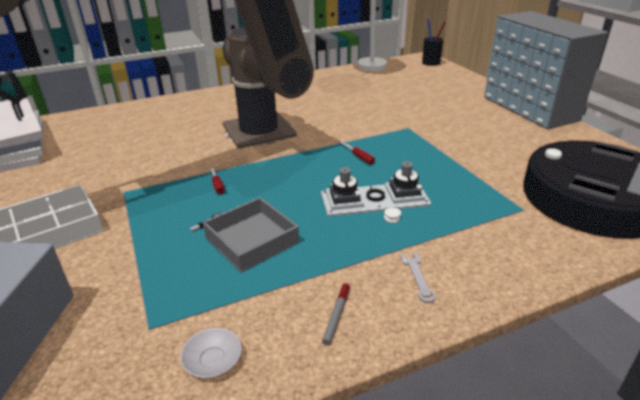

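View pics/crop.png

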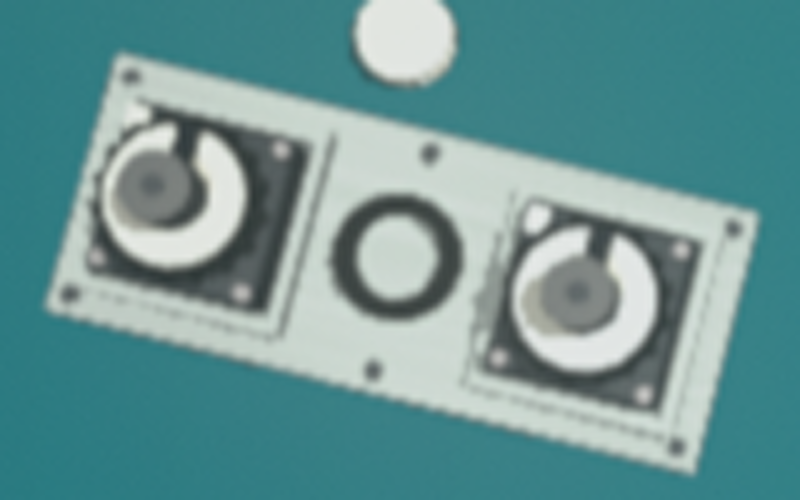

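The scene view agrees: the units stand upright in the cradle, with the tray at (250,233). The crop shows both ribs pointing to the cradle's +x. Stub axes come out at about (0.529, 0.206) and (0.490, 0.061), 150 mm apart as specified. I'll go above the nearer unit first.

>>> servo_tool(
  moves=[
    {"xyz": [1,1,0],"dr": [0,0,0],"grip": -1},
    {"xyz": [1,1,0],"dr": [0,0,0],"grip": -1},
    {"xyz": [1,1,0],"dr": [0,0,0],"grip": -1},
  ],
)

```text
time: 0.48
eef_pos: [0.3391, -0.5293, 0.2307]
tcp_rot: [[0.935, 0.354, -0.0], [0.354, -0.935, 0.002], [0.0, -0.002, -1.0]]
wrist_force: [-0.5, -0.3, -1.1]
grip_width: 1.001
```

>>> servo_tool(
  moves=[
    {"xyz": [1,1,0],"dr": [0,0,0],"grip": -1},
    {"xyz": [1,1,0],"dr": [0,0,0],"grip": -1},
    {"xyz": [1,1,0],"dr": [0,0,0],"grip": -1},
  ],
)

```text
time: 0.85
eef_pos: [0.4386, -0.4299, 0.231]
tcp_rot: [[0.935, 0.354, -0.0], [0.354, -0.935, 0.0], [-0.0, -0.001, -1.0]]
wrist_force: [-0.1, -0.1, 0.8]
grip_width: 0.995
```

>>> servo_tool(
  moves=[
    {"xyz": [0.52,1,0],"dr": [0,0,0],"grip": -1},
    {"xyz": [0.52,1,0],"dr": [0,0,0],"grip": -1},
  ],
)

```text
time: 1.1
eef_pos: [0.4891, -0.3316, 0.231]
tcp_rot: [[0.937, 0.35, -0.001], [0.35, -0.937, -0.0], [-0.001, -0.0, -1.0]]
wrist_force: [0.0, -1.4, 0.3]
grip_width: 0.997
```

>>> servo_tool(
  moves=[
    {"xyz": [0,1,0],"dr": [0,0,0],"grip": -1},
    {"xyz": [0,1,0],"dr": [0,0,0],"grip": -1},
  ],
)

```text
time: 1.35
eef_pos: [0.4886, -0.2307, 0.2309]
tcp_rot: [[0.936, 0.351, -0.001], [0.351, -0.936, 0.0], [-0.001, -0.0, -1.0]]
wrist_force: [-0.7, -0.1, 1.1]
grip_width: 1.003
```

>>> servo_tool(
  moves=[
    {"xyz": [0,1,0],"dr": [0,0,0],"grip": -1},
    {"xyz": [0,1,0],"dr": [0,0,0],"grip": -1},
  ],
)

```text
time: 1.6
eef_pos: [0.4886, -0.1309, 0.2311]
tcp_rot: [[0.936, 0.351, -0.0], [0.351, -0.936, -0.0], [-0.0, 0.0, -1.0]]
wrist_force: [0.4, 0.3, -0.2]
grip_width: 1.002
```

>>> servo_tool(
  moves=[
    {"xyz": [0,1,0],"dr": [0,0,0],"grip": -1},
    {"xyz": [0,1,0],"dr": [0,0,0],"grip": -1},
  ],
)

```text
time: 1.85
eef_pos: [0.4888, -0.031, 0.2313]
tcp_rot: [[0.936, 0.351, -0.0], [0.351, -0.936, -0.0], [-0.0, 0.0, -1.0]]
wrist_force: [0.2, -0.4, 1.0]
grip_width: 0.998
```

>>> servo_tool(
  moves=[
    {"xyz": [0,0.93,0],"dr": [0,0,0],"grip": -1},
    {"xyz": [0,0.93,0],"dr": [0,0,0],"grip": -1},
    {"xyz": [0,0.93,0],"dr": [0,0,0],"grip": -1},
  ],
)

```text
time: 2.22
eef_pos: [0.4891, 0.0616, 0.2312]
tcp_rot: [[0.935, 0.354, -0.0], [0.354, -0.935, -0.001], [-0.0, 0.001, -1.0]]
wrist_force: [0.3, 0.0, 0.2]
grip_width: 0.999
```

Run:
```python
from h import *
im,d,W=cloud("wrist");cv2.imwrite("pics/w1.png",im)
for c in [(.4895,.0612),(.529,.206)]:
    m=(np.hypot(W[...,0]-c[0],W[...,1]-c[1])<.04)
    for lo,hi in [(.085,.105),(.052,.072)]:
        s=W[m&(W[...,2]>lo)&(W[...,2]<hi)]
        if len(s)>30:
            print(c,lo,len(s),np.median(s[:,2]).round(4),cv2.minEnclosingCircle((s[:,:2]*1000).astype(np.float32)),np.percentile(s[:,:2],[1,99],axis=0).mean(0),np.percentile(s[:,:2],[1,99],axis=0)[1]-np.percentile(s[:,:2],[1,99],axis=0)[0])
```

```text
(0.4895, 0.0612) 0.085 552 0.096 ((492.87615966796875, 62.311397552490234), 12.827042579650879) [0.49305974 0.06244381] [0.02421801 0.02400353]
(0.4895, 0.0612) 0.052 1567 0.0667 ((492.58331298828125, 62.20450973510742), 30.180931091308594) [0.49331078 0.06249302] [0.05564489 0.05545635]
(0.529, 0.206) 0.085 795 0.0961 ((531.404541015625, 206.941162109375), 13.325913429260254) [0.53189758 0.20650273] [0.02394912 0.0243802 ]
(0.529, 0.206) 0.052 2029 0.0668 ((531.8298950195312, 207.08592224121094), 30.47140121459961) [0.53174065 0.20600977] [0.05643811 0.05614022]
```

View pics/w1.png

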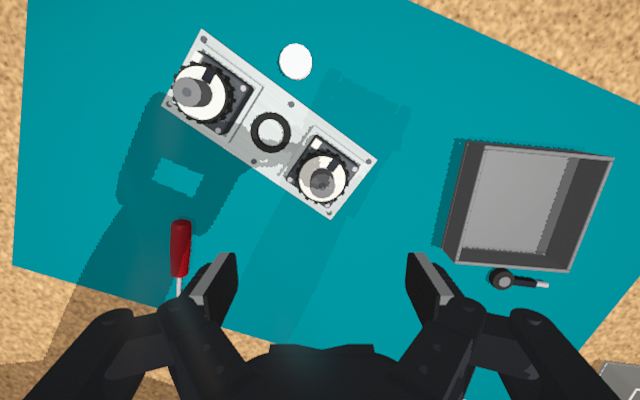

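The wrist view shows the units at (322,180) and (193,92). It puts the stub axes at (0.493, 0.062) and (0.532, 0.2065), 3 mm from the top view. Both cameras read 4 mm high, which is the mat's thickness. I'll aim between the two estimates and descend on the near unit.

>>> servo_tool(
  moves=[
    {"xyz": [0.025,0,-1],"dr": [0,0,0],"grip": -1},
    {"xyz": [0.025,0,-1],"dr": [0,0,0],"grip": -1},
  ],
)

```text
time: 2.52
eef_pos: [0.4908, 0.0591, 0.129]
tcp_rot: [[0.937, 0.349, -0.002], [0.349, -0.937, -0.001], [-0.002, -0.0, -1.0]]
wrist_force: [0.5, 0.1, 0.1]
grip_width: 1.003
```

>>> servo_tool(
  moves=[
    {"xyz": [0,0,-0.35],"dr": [0,0,0],"grip": -1},
    {"xyz": [0,0,-0.5],"dr": [0,0,0],"grip": -1},
    {"xyz": [0,0,-0.62],"dr": [0,0,0],"grip": -1},
    {"xyz": [0,0,-0.62],"dr": [0,0,0],"grip": 0.3},
    {"xyz": [0,0,-0.62],"dr": [0,0,0],"grip": 1},
    {"xyz": [0,0,-0.62],"dr": [0,0,0],"grip": 1},
    {"xyz": [0,0,-0.62],"dr": [0,0,0],"grip": 1},
    {"xyz": [0,0,-0.62],"dr": [0,0,0],"grip": 1},
  ],
)

```text
time: 3.52
eef_pos: [0.4923, 0.0612, 0.0704]
tcp_rot: [[0.936, 0.351, 0.002], [0.351, -0.936, 0.0], [0.002, 0.0, -1.0]]
wrist_force: [-1.2, 2.0, 6.0]
grip_width: 0.285
```

```bash
cat > st.py <<'E'
from station import env
s=env.state()
for k in ["time","eef_pos","wrist_force","wrist_torque","grip_width","q"]: print(k,s[k])
E
python3 st.py
```

```text
time 3.525
eef_pos [0.49229231 0.06123807 0.07038965]
wrist_force [-1.1751699   2.01827575  6.02754681]
wrist_torque [0.16955922 0.11406247 0.02889065]
grip_width 0.2847290798871058
q [-8.12424880e-02  9.27314068e-02  2.12544837e+00  4.38862146e-04
  9.21653386e-01  1.13032041e+00]
```

The stub is gripped: the opening is about 25 mm and forces are small. Now the first part of the turn.

>>> servo_tool(
  moves=[
    {"xyz": [0,0,0],"dr": [0,0,0.04],"grip": 1},
    {"xyz": [0,0,0],"dr": [0,0,0.08],"grip": 1},
    {"xyz": [0,0,0],"dr": [0,0,0.12],"grip": 1},
    {"xyz": [0,0,0],"dr": [0,0,0.16],"grip": 1},
    {"xyz": [0,0,0],"dr": [0,0,0.16],"grip": 1},
  ],
)

```text
time: 4.15
eef_pos: [0.4929, 0.0626, 0.0704]
tcp_rot: [[0.656, 0.755, 0.004], [0.755, -0.656, 0.005], [0.006, -0.0, -1.0]]
wrist_force: [1.3, 5.3, 4.2]
grip_width: 0.284
```

```bash
python3 st.py
python3 - <<'E'
from h import *
im,d,W=cloud("top");c=cv2.resize(im[155:255,175:335],None,fx=5,fy=5,interpolation=cv2.INTER_CUBIC);cv2.imwrite("pics/t2.png",c)
E
```

```text
time 4.15
eef_pos [0.49294452 0.0626486  0.07041963]
wrist_force [1.26455205 5.26169228 4.18462888]
wrist_torque [ 1.15956588 -0.23871805 -0.76588241]
grip_width 0.2841811407102388
q [-0.080794    0.09305638  2.12503614  0.00669431  0.92012044  0.63005097]
```

The reaction torque of −0.77 N·m after 28° suggests this is the binding unit. I'll release, rise and look at the rib before deciding.

>>> servo_tool(
  moves=[
    {"xyz": [0,0,0],"dr": [0,0,0.16],"grip": -1},
    {"xyz": [0,0,0],"dr": [0,0,0.16],"grip": -1},
    {"xyz": [0,0,0],"dr": [0,0,0.16],"grip": -1},
    {"xyz": [0,0,0.4],"dr": [0,0,0.08],"grip": -1},
    {"xyz": [0,0,0.8],"dr": [0,0,0],"grip": -1},
    {"xyz": [0.2,0.72,0.8],"dr": [0,0,0],"grip": -1},
    {"xyz": [0.39,1,0.8],"dr": [0,0,0],"grip": -1},
    {"xyz": [0.39,1,0.8],"dr": [0,0,0],"grip": -1},
  ],
)

```text
time: 5.2
eef_pos: [0.5312, 0.163, 0.1493]
tcp_rot: [[0.649, 0.761, 0.001], [0.761, -0.649, -0.0], [0.0, 0.0, -1.0]]
wrist_force: [0.4, 0.2, -1.4]
grip_width: 0.997
```

```bash
python3 st.py
python3 - <<'E'
from h import *
im,d,W=cloud("wrist")
im2,d2,W2=cloud("top")
c=cv2.resize(im2[155:255,175:335],None,fx=5,fy=5,interpolation=cv2.INTER_CUBIC)
cv2.imwrite("pics/t3.png",np.vstack([c[:300] if 0 else cv2.resize(c,(480,300)),cv2.resize(im,(480,300))]))
for c in [(.491,.0612),(.530,.206)]:
    m=(np.hypot(W[...,0]-c[0],W[...,1]-c[1])<.04)
    for lo,hi in [(.085,.105),(.052,.072)]:
        s=W[m&(W[...,2]>lo)&(W[...,2]<hi)]
        if len(s)>30: print(c,lo,len(s),np.median(s[:,2]).round(4),cv2.minEnclosingCircle((s[:,:2]*1000).astype(np.float32)))
E
```

```text
time 5.2
eef_pos [0.5312346  0.16298474 0.14926773]
wrist_force [ 0.39490011  0.21818767 -1.38832378]
wrist_torque [-0.01479393 -0.05056245  0.02902918]
grip_width 0.9972547419406811
q [ 1.15138261e-01  1.07952216e-01  1.94186675e+00 -1.11987403e-04
  1.09119749e+00  8.21034077e-01]
(0.491, 0.0612) 0.085 834 0.0956 ((493.14129638671875, 63.189388275146484), 13.212549209594727)
(0.491, 0.0612) 0.052 2159 0.0664 ((493.1751403808594, 62.319091796875), 30.948293685913086)
(0.53, 0.206) 0.085 1131 0.0961 ((531.426025390625, 207.28944396972656), 12.952313423156738)
(0.53, 0.206) 0.052 2917 0.0668 ((531.3336791992188, 207.19308471679688), 30.20893669128418)
```

View pics/t3.png

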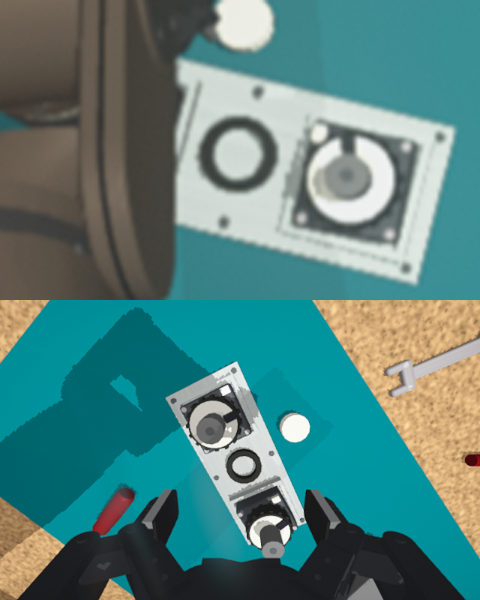

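The composite shows the near unit's rib at (348,140) over its wheel centre at (350,183). It has turned only about 16–18° and jammed although the fingers turned 28° or more, so this unit binds. The wrist estimate matched the grasp better, so I'll grip the other unit at (0.531, 0.207).

>>> servo_tool(
  moves=[
    {"xyz": [0,0.44,0],"dr": [0,0,0],"grip": -1},
    {"xyz": [0,0.44,0],"dr": [0,0,0],"grip": -1},
    {"xyz": [0,0.44,-0.4],"dr": [0,0,0],"grip": -1},
    {"xyz": [0,0.44,-0.65],"dr": [0,0,0],"grip": -1},
    {"xyz": [0,0.44,-0.79],"dr": [0,0,0],"grip": -1},
    {"xyz": [0,0.44,-0.79],"dr": [0,0,0],"grip": 0.3},
    {"xyz": [0,0.44,-0.79],"dr": [0,0,0],"grip": 1},
    {"xyz": [0,0.44,-0.79],"dr": [0,0,0],"grip": 1},
    {"xyz": [0,0.44,-0.79],"dr": [0,0,0],"grip": 1},
    {"xyz": [0,0.44,-0.79],"dr": [0,0,0],"grip": 1},
  ],
)

```text
time: 6.55
eef_pos: [0.5312, 0.2053, 0.0716]
tcp_rot: [[0.651, 0.759, 0.002], [0.759, -0.651, 0.0], [0.001, 0.001, -1.0]]
wrist_force: [-2.2, 0.3, 5.7]
grip_width: 0.278
```

>>> servo_tool(
  moves=[
    {"xyz": [0,0,0],"dr": [0,0,0.04],"grip": 1},
    {"xyz": [0,0,0],"dr": [0,0,0.08],"grip": 1},
    {"xyz": [0,0,0],"dr": [0,0,0.12],"grip": 1},
    {"xyz": [0,0,0],"dr": [0,0,0.16],"grip": 1},
    {"xyz": [0,0,0],"dr": [0,0,0.16],"grip": 1},
  ],
)

```text
time: 7.18
eef_pos: [0.5315, 0.2052, 0.0715]
tcp_rot: [[0.206, 0.978, 0.002], [0.978, -0.206, 0.0], [0.001, 0.002, -1.0]]
wrist_force: [-1.2, -0.1, 5.3]
grip_width: 0.28
```

```bash
python3 st.py
```

```text
time 7.175
eef_pos [0.53148702 0.2052206  0.07150387]
wrist_force [-1.1982652  -0.14272985  5.31859187]
wrist_torque [-0.00869872  0.02043611 -0.00591236]
grip_width 0.28030060560721637
q [ 1.90486376e-01  2.42263156e-01  1.94886719e+00 -1.05004948e-04
  9.48078909e-01  3.98325943e-01]
```

There is almost no torque, so this wheel is free. I'll finish the quarter turn, release without turning, and rise.

>>> servo_tool(
  moves=[
    {"xyz": [0,0,0],"dr": [0,0,0.05],"grip": 1},
    {"xyz": [0,0,0],"dr": [0,0,0.1],"grip": 1},
    {"xyz": [0,0,0],"dr": [0,0,0.15],"grip": 1},
    {"xyz": [0,0,0],"dr": [0,0,0.2],"grip": 1},
    {"xyz": [0,0,0],"dr": [0,0,0.25],"grip": 1},
    {"xyz": [0,0,0],"dr": [0,0,0.3],"grip": 1},
    {"xyz": [0,0,0],"dr": [0,0,0.34],"grip": 1},
    {"xyz": [0,0,0],"dr": [0,0,0.34],"grip": 1},
  ],
)

```text
time: 8.18
eef_pos: [0.5321, 0.2058, 0.0714]
tcp_rot: [[-0.756, 0.654, 0.004], [0.654, 0.756, 0.002], [-0.002, 0.004, -1.0]]
wrist_force: [2.0, 2.3, 4.3]
grip_width: 0.281
```

>>> servo_tool(
  moves=[
    {"xyz": [0,0,0],"dr": [0,0,0],"grip": -1},
    {"xyz": [0,0,0],"dr": [0,0,0],"grip": -1},
    {"xyz": [0,0,0],"dr": [0,0,0],"grip": -1},
    {"xyz": [0,0,0.4],"dr": [0,0,0],"grip": -1},
    {"xyz": [0,0,0.8],"dr": [0,0,0],"grip": -1},
    {"xyz": [-0.2,-0.5,0.8],"dr": [0,0,-0.05],"grip": -1},
    {"xyz": [-0.3,-1,0.8],"dr": [0,0,-0.1],"grip": -1},
    {"xyz": [-0.38,-1,0.8],"dr": [0,0,-0.15],"grip": -1},
    {"xyz": [-0.38,-1,0.8],"dr": [0,0,-0.2],"grip": -1},
    {"xyz": [-0.38,-1,0.8],"dr": [0,0,-0.25],"grip": -1},
  ],
)

```text
time: 9.43
eef_pos: [0.4921, 0.1046, 0.15]
tcp_rot: [[-0.07, 0.998, -0.001], [0.998, 0.07, -0.0], [-0.0, -0.001, -1.0]]
wrist_force: [-0.1, 0.3, 0.8]
grip_width: 1.002
```

```bash
python3 st.py
python3 - <<'E'
from h import *
im2,d2,W2=cloud("top")
im,d,W=cloud("wrist")
c=cv2.resize(im2[155:255,175:335],None,fx=5,fy=5,interpolation=cv2.INTER_CUBIC)
cv2.imwrite("pics/t4.png",np.vstack([cv2.resize(c,(480,300)),cv2.resize(im,(480,300))]))
for c in [(.491,.0612),(.530,.206)]:
    m=(np.hypot(W[...,0]-c[0],W[...,1]-c[1])<.04)
    for lo,hi in [(.085,.105),(.052,.072)]:
        s=W[m&(W[...,2]>lo)&(W[...,2]<hi)]
        if len(s)>30: print(c,lo,len(s),np.median(s[:,2]).round(4),cv2.minEnclosingCircle((s[:,:2]*1000).astype(np.float32)))
E
```

```text
time 9.425
eef_pos [0.49206388 0.10464541 0.1500101 ]
wrist_force [-0.09161197  0.26743231  0.81825335]
wrist_torque [0.00129266 0.03129862 0.01157177]
grip_width 1.00218826375085
q [ 7.72485913e-03 -1.00913480e-02  2.06355231e+00 -2.66157974e-04
  1.08897039e+00 -6.19781651e-02]
(0.491, 0.0612) 0.085 936 0.0959 ((492.1174011230469, 62.91633987426758), 13.224076271057129)
(0.491, 0.0612) 0.052 2323 0.0666 ((492.3150329589844, 63.0920295715332), 30.22951316833496)
(0.53, 0.206) 0.085 1511 0.0962 ((531.1883544921875, 206.64219665527344), 12.915095329284668)
(0.53, 0.206) 0.052 3756 0.0669 ((531.4948120117188, 206.80526733398438), 30.107271194458008)
```

View pics/t4.png

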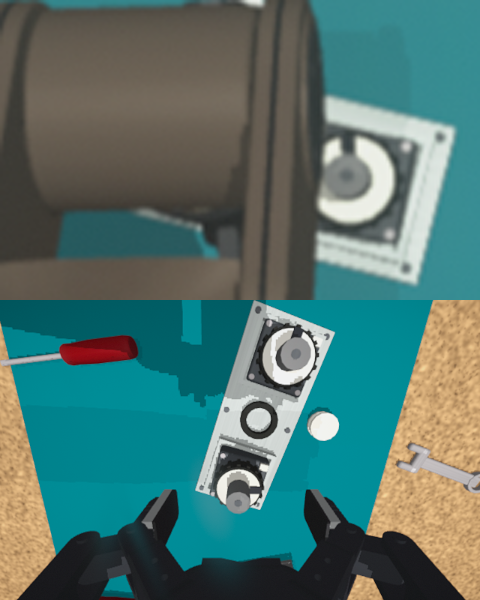

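The wrist half shows the good unit's wheel at (290,353), with what looks like the rib turned to the cradle's +y at about (287,332). I'll confirm with an enlarged crop before lifting, since the order matters.

Run:
```python
from h import *
im,d,W=cloud("wrist")
cv2.imwrite("pics/w5.png",cv2.resize(im[0:290,250:460],None,fx=2.8,fy=2,interpolation=cv2.INTER_CUBIC) if 0 else cv2.resize(im[0:290,250:460],None,fx=2,fy=2,interpolation=cv2.INTER_CUBIC))
```

```text
(no output)
```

View pics/w5.png

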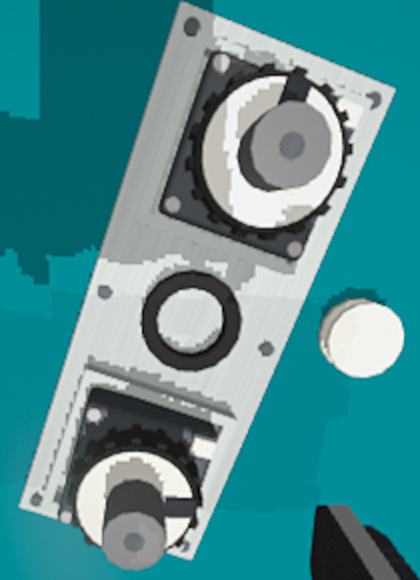

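The crop confirms it: the good unit's rib at (295,85) points along the cradle's +y, about 90°. The binding unit's rib at (180,507) is only slightly turned, and both units are seated. Next I grip the binding unit and lift it.

>>> servo_tool(
  moves=[
    {"xyz": [0,-0.42,0],"dr": [0,0,0],"grip": -1},
    {"xyz": [0,-0.42,0],"dr": [0,0,0],"grip": -1},
    {"xyz": [0,-0.42,-0.4],"dr": [0,0,0],"grip": -1},
    {"xyz": [0,-0.42,-0.65],"dr": [0,0,0],"grip": -1},
    {"xyz": [0,-0.42,-0.8],"dr": [0,0,0],"grip": -1},
    {"xyz": [0,-0.42,-0.8],"dr": [0,0,0],"grip": 0.3},
    {"xyz": [0,-0.42,-0.8],"dr": [0,0,0],"grip": 1},
    {"xyz": [0,-0.42,-0.8],"dr": [0,0,0],"grip": 1},
    {"xyz": [0,-0.42,-0.8],"dr": [0,0,0],"grip": 1},
    {"xyz": [0,-0.42,-0.8],"dr": [0,0,0],"grip": 1},
  ],
)

```text
time: 10.82
eef_pos: [0.4929, 0.0631, 0.0715]
tcp_rot: [[-0.076, 0.997, 0.0], [0.997, 0.076, 0.0], [0.0, 0.0, -1.0]]
wrist_force: [-3.1, 0.7, 6.1]
grip_width: 0.283
```

>>> servo_tool(
  moves=[
    {"xyz": [0,0,0.06],"dr": [0,0,0],"grip": 1},
    {"xyz": [0,0,0.15],"dr": [0,0,0],"grip": 1},
    {"xyz": [0,0,0.25],"dr": [0,0,0],"grip": 1},
    {"xyz": [0,0,0.4],"dr": [0,0,0],"grip": 1},
    {"xyz": [0,0,0.6],"dr": [0,0,0],"grip": 1},
    {"xyz": [0,0,0.8],"dr": [0,0,0],"grip": 1},
    {"xyz": [0,0,0.9],"dr": [0,0,0],"grip": 1},
    {"xyz": [0,0,0.9],"dr": [0,0,0],"grip": 1},
  ],
)

```text
time: 11.82
eef_pos: [0.4931, 0.063, 0.1614]
tcp_rot: [[-0.076, 0.997, 0.002], [0.997, 0.076, -0.0], [-0.0, 0.002, -1.0]]
wrist_force: [-1.1, 0.9, -1.9]
grip_width: 0.285
```

It is lifted and held; the wrist now carries about 2 N. Next I carry it over the tray at (0.536, −0.188).

>>> servo_tool(
  moves=[
    {"xyz": [0.1,-0.2,0],"dr": [0,0,0],"grip": 1},
    {"xyz": [0.2,-0.5,0],"dr": [0,0,0],"grip": 1},
    {"xyz": [0.3,-0.8,0],"dr": [0,0,0],"grip": 1},
    {"xyz": [0.43,-1,0],"dr": [0,0,0],"grip": 1},
  ],
)

```text
time: 12.32
eef_pos: [0.5353, -0.038, 0.1592]
tcp_rot: [[-0.075, 0.997, -0.002], [0.997, 0.075, 0.001], [0.001, -0.002, -1.0]]
wrist_force: [0.7, 0.7, -2.6]
grip_width: 0.278
```

>>> servo_tool(
  moves=[
    {"xyz": [0,-0.35,0],"dr": [0,0,0],"grip": 1},
    {"xyz": [0,-0.7,0],"dr": [0,0,0],"grip": 1},
    {"xyz": [0,-1,0],"dr": [0,0,0],"grip": 1},
  ],
)

```text
time: 12.7
eef_pos: [0.5355, -0.138, 0.1596]
tcp_rot: [[-0.076, 0.997, -0.001], [0.997, 0.076, 0.001], [0.001, -0.001, -1.0]]
wrist_force: [0.7, 1.4, -3.1]
grip_width: 0.283
```

>>> servo_tool(
  moves=[
    {"xyz": [0,-0.25,0],"dr": [0,0,0],"grip": 1},
    {"xyz": [0,-0.45,0],"dr": [0,0,0],"grip": 1},
    {"xyz": [0,-0.51,0],"dr": [0,0,0],"grip": 1},
    {"xyz": [0,-0.51,0],"dr": [0,0,0],"grip": 1},
    {"xyz": [0,-0.51,0],"dr": [0,0,0],"grip": 1},
  ],
)

```text
time: 13.32
eef_pos: [0.5355, -0.1871, 0.1602]
tcp_rot: [[-0.077, 0.997, -0.0], [0.997, 0.077, 0.001], [0.001, -0.0, -1.0]]
wrist_force: [-0.4, -0.2, -2.6]
grip_width: 0.285
```

```bash
python3 st.py
python3 - <<'E'
from h import *
im,d,W=cloud("wrist");cv2.imwrite("pics/w6.png",im)
im2,d2,W2=cloud("top")
z=W2[...,2]; m=np.zeros(z.shape,bool); m[130:250,365:490]=True
k=m&(z>0)&(z<.02)&(im2.std(2)<12); print(np.median(W2[k],0),k.sum())
E
```

```text
time 13.325
eef_pos [ 0.53552584 -0.18712244  0.16018786]
wrist_force [-0.42360997 -0.17366874 -2.59775116]
wrist_torque [-0.0054405  -0.04161563  0.03719674]
grip_width 0.28500541990229894
q [-5.15129838e-01  1.20873785e-01  1.90587995e+00  3.85544564e-04
  1.11541665e+00 -5.92167167e-01]
[ 0.55320633 -0.14618113  0.00906177] 1867
```

View pics/w6.png

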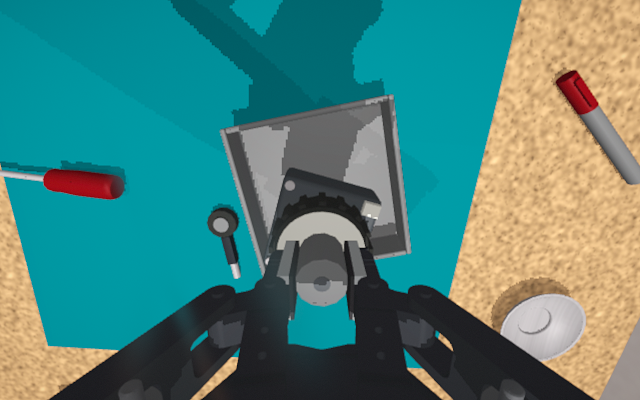

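The wrist view shows the unit held level over the tray; its housing is at (325,205) and the tray's walls are at (225–410, 95–255). Next I lower it to just above the floor, then ease it down.

>>> servo_tool(
  moves=[
    {"xyz": [0,0,-0.2],"dr": [0,0,0],"grip": 1},
    {"xyz": [0,0,-0.45],"dr": [0,0,0],"grip": 1},
    {"xyz": [0,0,-0.65],"dr": [0,0,0],"grip": 1},
    {"xyz": [0,0,-0.8],"dr": [0,0,0],"grip": 1},
    {"xyz": [0,0,-0.86],"dr": [0,0,0],"grip": 1},
    {"xyz": [0,0,-0.88],"dr": [0,0,0],"grip": 1},
    {"xyz": [0,0,-0.89],"dr": [0,0,0],"grip": 1},
    {"xyz": [0,0,-0.89],"dr": [0,0,0],"grip": 1},
  ],
)

```text
time: 14.42
eef_pos: [0.536, -0.1883, 0.0721]
tcp_rot: [[-0.076, 0.997, 0.001], [0.997, 0.076, -0.001], [-0.001, 0.001, -1.0]]
wrist_force: [-0.5, -0.6, -1.6]
grip_width: 0.285
```

>>> servo_tool(
  moves=[
    {"xyz": [0,0,-0.01],"dr": [0,0,0],"grip": 1},
    {"xyz": [0,0,-0.02],"dr": [0,0,0],"grip": 1},
    {"xyz": [0,0,-0.02],"dr": [0,0,0],"grip": 1},
  ],
)

```text
time: 14.8
eef_pos: [0.5355, -0.1879, 0.0693]
tcp_rot: [[-0.076, 0.997, -0.0], [0.997, 0.076, 0.0], [0.0, -0.0, -1.0]]
wrist_force: [0.2, -0.5, -2.2]
grip_width: 0.285
```

>>> servo_tool(
  moves=[
    {"xyz": [0,0,-0.005],"dr": [0,0,0],"grip": 1},
    {"xyz": [0,0,-0.01],"dr": [0,0,0],"grip": 1},
    {"xyz": [0,0,-0.01],"dr": [0,0,0],"grip": 1},
  ],
)

```text
time: 15.18
eef_pos: [0.5356, -0.188, 0.0687]
tcp_rot: [[-0.076, 0.997, -0.0], [0.997, 0.076, 0.0], [0.0, -0.0, -1.0]]
wrist_force: [-1.0, 0.6, 0.1]
grip_width: 0.279
```

>>> servo_tool(
  moves=[
    {"xyz": [0,0,-0.005],"dr": [0,0,0],"grip": 1},
    {"xyz": [0,0,-0.005],"dr": [0,0,0],"grip": 1},
  ],
)

```text
time: 15.42
eef_pos: [0.5356, -0.188, 0.0686]
tcp_rot: [[-0.076, 0.997, -0.0], [0.997, 0.076, -0.0], [-0.0, -0.0, -1.0]]
wrist_force: [-2.9, 1.4, 5.2]
grip_width: 0.284
```

It touched down at TCP z 0.0686, where expected, with a 5 N contact. I'll release, rise and move aside for a final look.

>>> servo_tool(
  moves=[
    {"xyz": [0,0,0],"dr": [0,0,0],"grip": -1},
    {"xyz": [0,0,0],"dr": [0,0,0],"grip": -1},
    {"xyz": [0,0,0],"dr": [0,0,0],"grip": -1},
    {"xyz": [0,0,0],"dr": [0,0,0],"grip": -1},
    {"xyz": [0,0,0.4],"dr": [0,0,0],"grip": -1},
    {"xyz": [0,0,1],"dr": [0,0,0],"grip": -1},
    {"xyz": [0,0,1],"dr": [0,0,0],"grip": -1},
  ],
)

```text
time: 16.3
eef_pos: [0.5391, -0.1899, 0.1745]
tcp_rot: [[-0.076, 0.997, 0.011], [0.997, 0.076, -0.006], [-0.007, 0.011, -1.0]]
wrist_force: [-1.2, -0.1, 0.1]
grip_width: 0.996
```

>>> servo_tool(
  moves=[
    {"xyz": [-0.2,-0.6,0.5],"dr": [0,0,0],"grip": -1},
    {"xyz": [-0.4,-1,0.5],"dr": [0,0,0],"grip": -1},
    {"xyz": [-0.4,-1,0.5],"dr": [0,0,0],"grip": -1},
  ],
)

```text
time: 16.68
eef_pos: [0.4946, -0.2914, 0.2186]
tcp_rot: [[-0.071, 0.997, 0.001], [0.997, 0.071, -0.002], [-0.002, 0.001, -1.0]]
wrist_force: [0.6, -0.0, 0.1]
grip_width: 0.999
```

>>> servo_tool(
  moves=[
    {"xyz": [-0.2,-0.6,0],"dr": [0,0,0],"grip": -1},
    {"xyz": [-0.4,-1,0],"dr": [0,0,0],"grip": -1},
    {"xyz": [-0.4,-1,0],"dr": [0,0,0],"grip": -1},
  ],
)

```text
time: 17.05
eef_pos: [0.4543, -0.3892, 0.2161]
tcp_rot: [[-0.073, 0.997, -0.001], [0.997, 0.073, 0.002], [0.002, -0.001, -1.0]]
wrist_force: [0.3, -0.2, 0.2]
grip_width: 1.005
```

```bash
python3 st.py
python3 - <<'E'
from h import *
im,d,W=cloud("top")
cv2.imwrite("pics/f.png",cv2.resize(im[130:255,175:495],None,fx=2.5,fy=2.5,interpolation=cv2.INTER_CUBIC))
for c in [(.530,.206),(.535,-.188),(.4925,.063)]:
    m=(np.hypot(W[...,0]-c[0],W[...,1]-c[1])<.045)
    for lo,hi in [(.082,.105),(.052,.075)]:
        s=W[m&(W[...,2]>lo)&(W[...,2]<hi)]
        if len(s)>30: print(c,lo,len(s),np.median(s[:,2]).round(4),cv2.minEnclosingCircle((s[:,:2]*1000).astype(np.float32)))
E
```

```text
time 17.05
eef_pos [ 0.45431983 -0.38922677  0.21612364]
wrist_force [ 0.34730461 -0.22664668  0.21935406]
wrist_torque [ 0.00138042  0.02334925 -0.02347294]
grip_width 1.0046312621091393
q [-8.77858778e-01  1.33219058e-01  1.78436065e+00  1.39546948e-05
  1.22633847e+00 -9.50445799e-01]
(0.53, 0.206) 0.082 207 0.0959 ((529.6482543945312, 205.37583923339844), 13.146332740783691)
(0.53, 0.206) 0.052 659 0.0667 ((523.78125, 202.9703369140625), 35.56680679321289)
(0.535, -0.188) 0.082 188 0.0928 ((532.9547729492188, -188.67051696777344), 13.148640632629395)
(0.535, -0.188) 0.052 639 0.0635 ((532.5214233398438, -189.16357421875), 30.319326400756836)
```

View pics/f.png

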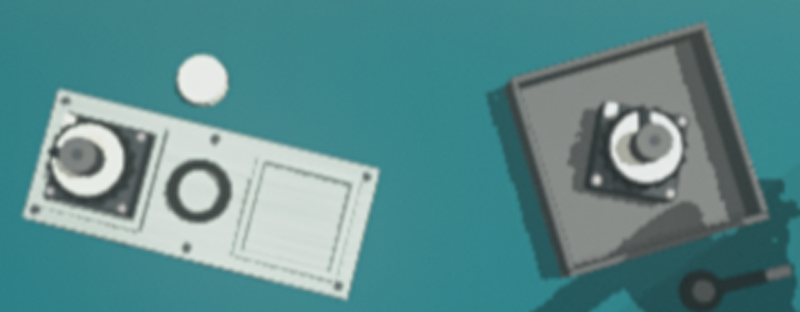

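The final top view shows the good unit seated in its pocket at (88,162), with its rib at (52,150) turned about 90°. The binding unit stands upright in the tray at (645,147), and its stub and wheel tops (0.093 and 0.0635 m) match the tray floor's height. The vacated pocket is empty and the arm is clear.

```bash
python3 -c "
from station import env
print(env.close_job())"
```

```text
the job is handed in; nothing more can be done
None
```

The job is done and handed in at about 17 s of the 51 s allowed; no verdict was reported.

- **Wheel tests:** I turned both wheels in the cradle before lifting anything.
  - **Near (right-hand) unit:** this one binds. It turned only about 16–18° and then jammed with −0.77 N·m of reaction torque. I stopped there instead of forcing a full quarter turn, and it was left at the jam.
  - **Far (left-hand) unit:** this wheel turned 90° with almost no torque and was left turned.
- **Moving the binding unit:** I lifted it out and lowered it onto the scrap tray floor. Contact was about 5 N at the expected height, and then I released it.
- **Last checks:** the final top view shows the binding unit upright near the centre of the tray, with its stub and wheel tops at the heights expected for standing on the floor. The good unit is still in its pocket with its rib at about 90°, and the arm is clear.
- **Disagreements:**
  - The top and wrist cameras differed by about 3 mm in x; the grasps agreed with the wrist camera.
  - Heights read 4 mm above what I first assumed, because of the mat's thickness.
  - While I released the near unit, my command turned the fingers a little further as they opened. The pictures afterwards showed no harm.

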